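# Take the length of a gate strap with a spring tape

### The job

Take the length of the rusty steel strap on the gate rail so that a new one can be cut: hook the end of the tape measure over the free end of the strap (the end that sticks out past the timber) and draw the case back along the strap against its spring. Set the case down on the rail behind the strap's other end with its nose up against that end and the hook still on, then press the red lock lever down and leave the tape standing there, locked.

Things in the scene. Friction and masses are not known exactly. Their poses are not given: they have to be found in the camera images.
- rail: weathered grey, sawn-off timber gate rail, 270 (x) x 90 (y) x 45 mm high, fixed on the bench. Origin: centre of its underside. Its x axis runs along the rail towards the end from which the strap sticks out.
- strap_far_end (a point): free end of the strap, on the middle of its top edge, 51 mm above the bench. The strap is a flat rusty steel bar, 180 x 40 x 6 mm, screwed flat on the middle of the rail along its x axis; its last 60 mm stick out past the end of the rail with nothing below them but the bench, 45 mm down. x axis: along the strap, outwards; z up.
- strap_near_end (a point): other end of the strap, lying on the rail, on the middle of its top edge: 6 mm above the rail's top face, 180 mm from strap_far_end; behind it 150 mm of bare rail. Axes as strap_far_end.
- offcut: timber offcut, 80 (x) x 90 (y) x 45 mm high, fixed on the bench; the tape stands on it at the start, its nose overhanging the offcut's +x edge. Origin: centre of its underside.
- tape_grip (a point): tape measure, at the middle of its case, 31 mm above the case's flat underside. The case is blue-green with dark bumpers, 72 mm long (x), 40 mm wide (y, flat parallel sides to grip), 62 mm high, 0.3 kg; the red lock lever stands 8 mm above its top. x axis: forwards, out of the nose, the way the blade comes out; z up. The nose's front face is 36 mm ahead of this point.
- tape_nose (a point): tape measure: lower edge of the nose's front face, middle of its width. The face is upright and solid up to 9 mm above the underside, where the blade comes out; the blade's underside is 9 mm above the case's underside, so with case and strap on the same rail the 22 mm wide yellow blade passes 3 mm above the strap.
- tape_hook (a point): steel end hook of the blade: tip of its lip, on the lip's inner face (the face towards the case), middle of its width. The hook is a plate 24 mm wide and 2.5 mm thick whose lip hangs 7 mm below the level of the case's underside. Drawn in, its inner face is 2 mm ahead of the nose; the blade comes out straight and level, up to about 220 mm, and its spring pulls it back with about 3 N, rising to 3.6 N.
- tape_lock (a joint): red thumb lock lever on top of the case, hinged at its back. 0 rad: level, blade free. Its front end is pushed down: it moves at about 4 N, its brake begins to bite at about 0.2 rad and it comes to a firm stop at about 0.3 rad under some 12 N; pushed to the stop and let go, it stays at about 0.27 rad with the blade locked.
- tape_lock_tip (a point): top of the lock lever's front end, where it is pressed: 24 mm ahead of tape_grip and 38 mm above it when level; it goes down about 7 mm. The lever is 30 mm long and 17 mm wide.
- hammer: bystander: hammer, 260 mm long, lying on the bench beyond the offcut; leave it alone. Origin: on its underside.
- paint_brush: bystander: paint brush with a dark wooden handle, 190 mm long, beyond the rail; leave it alone. Origin: on its underside.
- paint_tin: bystander: green paint tin, 84 mm wide, 95 mm high, beyond the rail; leave it alone. Origin: centre of its underside.
- pipe_tee: bystander: grey plastic pipe tee, 110 mm long, beyond the rail; leave it alone. Origin: on its underside.
Not all that is in view belongs to the job. What is shaped like the part that bears tape_grip but pink is not meant.

How it is judged:
On the way, in this order (a step that is already met when the one before it is completed fails the run):
1. the hook is caught over the free end of the strap and the blade is drawn out at least 40 mm against its spring (x of tape_hook in the frame of tape_nose above 0.042 m and x of tape_hook in the frame of strap_far_end between -0.002 and 0.004 m and y of tape_hook in the frame of strap_far_end between -0.014 and 0.014 m and z of tape_hook in the frame of strap_far_end below -0.002 m and x of tape_nose in the frame of strap_near_end above 0.05 m), for 0.1 s.
2. with the lock still up, the case stands on the rail, its nose against the strap's near end (within 5 mm), the hook still caught over the free end (value of joint tape_lock below 0.12 rad and x of tape_nose in the frame of strap_near_end between -0.005 and 0.002 m and z of tape_nose in the frame of strap_near_end below -0.003 m and x of tape_hook in the frame of strap_far_end between -0.002 and 0.004 m and z of tape_hook in the frame of strap_far_end below -0.002 m), for 0.2 s.
At the end, for the whole second after the job is handed in: Lock lever down (over 0.22 rad); case flat on the rail (within 3 mm, 0.08 rad), nose at most 5 mm behind the strap's near end; hook lip over the free end, its inner face within 4 mm, its tip at least 2 mm below the strap's top; nose and hook within 14 mm of the strap's middle line; gripper off (value of joint tape_lock above 0.22 rad and x of tape_nose in the frame of strap_near_end between -0.005 and 0.002 m and y of tape_nose in the frame of strap_near_end between -0.014 and 0.014 m and z of tape_nose in the frame of strap_near_end between -0.009 and -0.003 m and x of tape_hook in the frame of strap_far_end between -0.002 and 0.004 m and y of tape_hook in the frame of strap_far_end between -0.014 and 0.014 m and z of tape_hook in the frame of strap_far_end below -0.002 m and angle between tape_grip's own z axis and vertical below 0.08 rad and velocity of joint tape_lock below 0.05 rad/s); the robot touches nothing.
It fails at once if a bystander (hammer, brush, paint tin, pipe tee) is shifted by more than 30 mm (distance of any of hammer, paint_brush, paint_tin, pipe_tee from where it was at the start of the episode above 0.03 m).
It also fails if it takes over 54 s, if anything falls off the work surface, if the arm or the gripper's body presses on something with over 40 N, if the wrist force passes 120 N, or if a joint passes its speed limit or range.

### The arm

A 7-joint arm with a two-finger parallel gripper is mounted at the origin on the work surface. World frame = base frame: x ahead of the robot, y to its left, z up, the work surface at z = 0. Lengths are in m, angles in rad, forces in N, time in s.
With the tool pointing down it reaches from about 0.4 to 0.85 m from the base axis. Payload 4.5 kg.
Tool frame: the origin (TCP) lies at the very end of the fingers, on their centre line; the grasp point (between the pads) lies 19 mm behind it; z points along the fingers, x is the direction in which the jaws open and shut, and the axes are right-handed (so a half turn about z gives the same grasp; the last joint's range is limited). The gripper opens to 85 mm and grips with 20 to 120 N. Pads are 22 mm wide; open, the fingers measure 114 mm over their backs; the gripper's body (76 mm by 85 mm) begins 54 mm behind the grasp point. The pads swing forward as they close: fully open they stand 13 mm farther back than shut.
Start: joints at [-1.083, 0.689, -0.195, 1.565, 0.157, 0.902, -0.215], TCP at [0.274, 0.562, 0.231] pointing down, gripper open.
Joint ranges: [-3.01, 3.01], [-0.46, 2.08], [-1.47, 1.51], [0.13, 2.56], [-1, 4.14], [0.04, 2.09], [-2.66, 2.66]. Speed limits (rad/s): [2.57, 2.57, 3.14, 3.14, 3.14, 3.14, 3.14].

### API

Orientations are given as a unit quaternion [w, x, y, z].
In Python, from plant import env gives the robot as it stands.
- The arm moves only by the tool arm_command, never from a script. Its argument "plan" is a list of rows, each a list of 4 numbers: the shift along the tool's x, y, z in mm, then the turn about the tool's z in degrees. A call has 1 to 10 rows; each row shifts and turns the commanded pose from where the row before left it, along the tool's axes as they then stand; what a row does not reach is not made up. A row lasts 1/10 s, in which the tool goes at most 50 mm and 8.59 degrees, less where a joint would pass 70% of its speed; a pose out of reach is approached as far as the arm can. A call is refused whole if a number of a shift passes 50 or a number of a turn 8.59, either way. A call with a gripper value outside its range is refused whole. "grip" is the finger opening in mm, from 0 to 85.4, set as the call begins (left out, the last holds). The fingers move at their own pace and stop on an object; "force" is the grip in N (left out, the last holds). Time passes only in rows, so rows that do not move let the fingers close. It gives the time, the measured TCP pose, the force and the opening at its end, in the units of the state.
- env.observe(): the state, without advancing time (a new reading comes with each control period).
- env.read_camera(name): name is "side" or "top" or "wrist"; returns a dict with "image" (480x640x3 uint8, blue, green, red), "mtx" (3x3 intrinsics, pixels), "camera_from_world" (4x4, takes a point from world to camera coordinates). Camera axes: x right, y up, looking along -z (the intrinsics and any distortion apply to the point x, -y, -z); pixel columns grow to the right and rows downward; lengths in m; the calibration is good to about 2 mm. A picture is of the moment at which its call begins. There is no depth.
- env.hand_in(): hands the job in, once; it reports no verdict.
Trained networks look in a picture, given as the dict that the camera call returned (one of the last four; its "shot" number tells which), for a name from the list of things; names that differ only in an ending like _2 or _b are one class to them, and where a whole thing is asked for, a point or a joint stands for the part that bears it (a point fixed in the world has none). Each returns a list of dicts, best first, with "score" (0 to 1); they miss things now and then, are a little off and sometimes report something else, mostly with a low value. They report only what shows in the picture. A call takes as long as a camera call. They do not tell look-alikes from the thing itself.
- env.search_frame(picture, query): "xyz" ([x, y, z] in m, in world coordinates, good to about 4 mm: the middle of the surface that is visible of it).
- env.pinpoint(picture, query): "xyz" ([x, y, z] in m, in world coordinates, good to about 4 mm: a listed point, or the origin of a listed thing).
The state is a dict: "t": time; "qpos": joint angles; "joint_velocities": joint speeds; "tau": joint torques, N m; "tool_pos": TCP position; "tool_rot": TCP orientation; "force": force on the tool from outside, world axes, zero at the start; "moment": the same for the moment, N m; "width": finger opening in m.
Only numpy, scipy, OpenCV 4.12 (cv2) and the standard library are available. Lean on these libraries where they do the work, as an engineer would, in place of code of your own. Each camera call takes 0.05 s, during which the arm holds its last target.

## Working session

There is one attempt and no reset: what is moved stays moved. The work goes in short steps, Python scripts to look and compute and a tool call to move; the robot and the scene stay as the last step left them, time stands still between calls to the robot, and variables do not carry over. Pictures are saved under pics/ and viewed, and the job is handed in when it is done.

Besides the shell and the picture viewer there is one more tool, called after "Emit:" as name([rows], argument=value, ...), one row to a line, values as JSON. arm_command: Moves the arm, as the interface text tells. Its arguments: {"type":"object","properties":{"plan":{"type":"array","items":{"type":"array","items":{"type":"number"}}},"grip":{"type":"number"},"force":{"type":"number"}},"required":["plan"]}

```bash
ls; mkdir -p pics
python3 - <<'E'
from plant import env
import cv2
s=env.observe(); print(s['t'],s['tool_pos'],s['tool_rot'],s['width'],s['force'])
for n in ['side','top','wrist']:
    p=env.read_camera(n); cv2.imwrite(f'pics/{n}0.png',p['image'])
    for q in ['rail','strap_far_end','strap_near_end','offcut','tape_grip','tape_nose','tape_hook','tape_lock_tip','hammer','paint_brush','paint_tin','pipe_tee']:
        r=env.pinpoint(p,q); print(n,q,[(round(d['score'],2),[round(float(v),3) for v in d['xyz']]) for d in r[:3]])
print(env.observe()['t'])
E
```

```text
pics
0.0 [0.27373926 0.56111603 0.23046865] [ 5.57281037e-04  8.48032240e-01  5.29943793e-01 -7.64825992e-04] 0.08529717395537406 [ 0.05157835 -0.24849994  0.90288495]
side rail [(0.63, [0.562, 0.134, -0.0])]
side strap_far_end [(0.95, [0.51, -0.055, 0.049])]
side strap_near_end [(0.7, [0.558, 0.117, 0.051]), (0.18, [0.56, 0.134, -0.003])]
side offcut [(0.78, [0.458, -0.339, -0.001]), (0.24, [0.51, -0.056, 0.051])]
side tape_grip [(0.64, [0.32, -0.401, 0.032]), (0.59, [0.475, -0.351, 0.073])]
side tape_nose [(0.87, [0.296, -0.367, 0.004]), (0.57, [0.484, -0.385, 0.044]), (0.16, [0.558, 0.134, -0.001])]
side tape_hook [(0.41, [0.488, -0.389, 0.038])]
side tape_lock_tip [(0.62, [0.482, -0.371, 0.114]), (0.47, [0.31, -0.385, 0.07]), (0.16, [0.512, -0.055, 0.049])]
side hammer [(0.65, [0.635, -0.352, 0.002])]
side paint_brush [(0.82, [0.744, 0.114, -0.0])]
side paint_tin [(0.68, [0.753, -0.143, 0.004])]
side pipe_tee [(0.72, [0.707, 0.306, -0.003])]
top rail [(0.93, [0.559, 0.135, 0.004])]
top strap_far_end [(0.88, [0.511, -0.055, 0.05])]
top strap_near_end [(0.79, [0.556, 0.118, 0.05])]
top offcut [(0.67, [0.462, -0.341, 0.004]), (0.39, [0.705, 0.305, 0.003])]
top tape_grip [(0.88, [0.317, -0.399, 0.032]), (0.83, [0.471, -0.355, 0.075])]
top tape_nose [(0.75, [0.299, -0.363, 0.001])]
top tape_hook [(0.41, [0.297, -0.367, 0.0])]
top tape_lock_tip [(0.62, [0.558, 0.134, 0.004]), (0.61, [0.309, -0.386, 0.073]), (0.52, [0.482, -0.374, 0.114])]
top hammer [(0.75, [0.632, -0.354, -0.001]), (0.34, [0.754, -0.147, 0.004])]
top paint_brush [(0.89, [0.741, 0.115, 0.003]), (0.53, [0.458, -0.338, 0.003])]
top paint_tin [(0.76, [0.758, -0.148, 0.004])]
top pipe_tee [(0.7, [0.706, 0.306, 0.003])]
wrist rail []
wrist strap_far_end []
wrist strap_near_end []
wrist offcut []
wrist tape_grip []
wrist tape_nose []
wrist tape_hook []
wrist tape_lock_tip []
wrist hammer []
wrist paint_brush []
wrist paint_tin []
wrist pipe_tee []
1.95
```

View images.

View pics/side0.png

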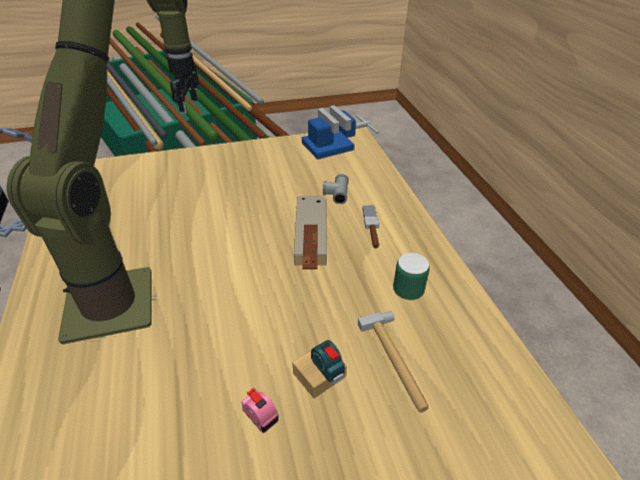

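View pics/top0.png

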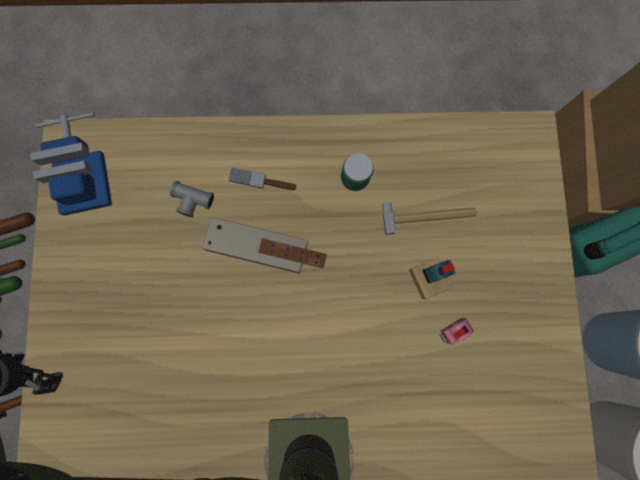

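```bash
cat > h.py <<'E'
from plant import env
import numpy as np, cv2
from scipy.spatial.transform import Rotation as R
def pose():
    s=env.observe(); q=np.array(s['tool_rot']); r=R.from_quat(q[[1,2,3,0]])
    return s,np.array(s['tool_pos']),r
def yaw(r):
    x=r.as_matrix()[:,0]; return np.degrees(np.arctan2(x[1],x[0]))
def st():
    s,p,r=pose(); z=r.as_matrix()[:,2]
    print('t',round(s['t'],2),'p',np.round(p*1000,1),'yaw',round(yaw(r),2),'tilt',np.round(z[:2],4),'F',np.round(s['force'],1),'w',round(s['width']*1000,1),'q',np.round(s['qpos'],2))
def rows(target,yw,n):
    s,p,r=pose(); dy=(yw-yaw(r)+180)%360-180
    d=(np.array(target)-p)*1000/n; t=-dy/n
    M=r.as_matrix(); out=[]
    for i in range(n):
        v=M.T@d; out.append([round(float(a),1) for a in v]+[round(t,2)])
        M=M@R.from_euler('z',t,degrees=True).as_matrix()
    print(out)
E
python3 - <<'E'
from h import *
st(); rows([0.465,-0.33,0.26],23,24)
E
```

```text
t 1.95 p [274.  561.8 231.3] yaw 64.0 tilt [0.     0.0001] F [-0.6  1.  -1.1] w 85.3 q [-1.08  0.69 -0.19  1.57  0.16  0.9  -0.22]
[[-29.9, 23.4, -1.2, np.float64(1.71)], [-29.2, 24.3, -1.2, np.float64(1.71)], [-28.5, 25.2, -1.2, np.float64(1.71)], [-27.7, 26.0, -1.2, np.float64(1.71)], [-26.9, 26.8, -1.2, np.float64(1.71)], [-26.1, 27.6, -1.2, np.float64(1.71)], [-25.3, 28.4, -1.2, np.float64(1.71)], [-24.4, 29.1, -1.2, np.float64(1.71)], [-23.5, 29.8, -1.2, np.float64(1.71)], [-22.6, 30.5, -1.2, np.float64(1.71)], [-21.7, 31.2, -1.2, np.float64(1.71)], [-20.8, 31.8, -1.2, np.float64(1.71)], [-19.8, 32.4, -1.2, np.float64(1.71)], [-18.8, 33.0, -1.2, np.float64(1.71)], [-17.8, 33.6, -1.2, np.float64(1.71)], [-16.8, 34.1, -1.2, np.float64(1.71)], [-15.8, 34.6, -1.2, np.float64(1.71)], [-14.8, 35.0, -1.2, np.float64(1.71)], [-13.7, 35.4, -1.2, np.float64(1.71)], [-12.7, 35.8, -1.2, np.float64(1.71)], [-11.6, 36.2, -1.2, np.float64(1.71)], [-10.5, 36.5, -1.2, np.float64(1.71)], [-9.4, 36.8, -1.2, np.float64(1.71)], [-8.3, 37.1, -1.2, np.float64(1.71)]]
```

Emit:
arm_command([
  [-30,23,-1,1.7],
  [-29,24,-1,1.7],
  [-28,25,-1,1.7],
  [-28,26,-1,1.7],
  [-27,27,-1,1.7],
  [-26,28,-1,1.7],
  [-25,28,-1,1.7],
  [-24,29,-1,1.7],
  [-24,30,-1,1.7],
  [-23,30,-1,1.7],
])

```text
t: 2.95
tool_pos: [0.353, 0.1897, 0.2416]
tool_rot: [-0.0, 0.917, 0.398, 0.0]
force: [0.5, 0.8, 0.7]
width: 0.0853
```

Emit:
arm_command([
  [-22,31,-1,1.7],
  [-21,32,-1,1.7],
  [-20,32,-1,1.7],
  [-19,33,-1,1.7],
  [-18,34,-1,1.7],
  [-17,34,-1,1.7],
  [-16,35,-1,1.7],
  [-15,35,-1,1.7],
  [-14,35,-1,1.7],
  [-13,36,-1,1.7],
])

```text
t: 3.95
tool_pos: [0.4316, -0.1835, 0.2515]
tool_rot: [0.0, 0.966, 0.258, 0.0]
force: [1.1, 0.2, -1.0]
width: 0.0852
```

Emit:
arm_command([
  [-12,36,-1,1.7],
  [-10,36,-1,1.7],
  [-9,37,-1,1.7],
  [-8,37,-1,1.7],
  [0,0,0,0],
])

```text
t: 4.45
tool_pos: [0.4639, -0.3361, 0.2554]
tool_rot: [0.003, 0.98, 0.197, 0.0]
force: [-0.3, 0.3, -0.1]
width: 0.0855
```

Run:
```python
from h import *
st()
for n in ['wrist','side']:
    p=env.read_camera(n); cv2.imwrite(f'pics/{n}1.png',p['image'])
    for q in ['tape_grip','tape_nose','tape_hook','tape_lock_tip','offcut']:
        r=env.pinpoint(p,q); print(n,q,[(round(d['score'],2),[round(float(v),4) for v in d['xyz']]) for d in r[:3]])
    print(np.round(p['camera_from_world'],3).tolist(),p['mtx'].tolist())
```

```text
t 4.45 p [ 463.9 -336.1  255.4] yaw 22.75 tilt [ 0.0017 -0.0051] F [-0.3  0.3 -0.1] w 85.5 q [ 0.58  0.58 -0.05  1.71  0.04  0.85  0.9 ]
wrist tape_grip [(0.68, [0.3191, -0.4027, 0.0329]), (0.61, [0.4761, -0.3519, 0.0789])]
wrist tape_nose [(0.59, [0.2994, -0.3645, 0.0041])]
wrist tape_hook [(0.66, [0.2979, -0.3623, -0.0022])]
wrist tape_lock_tip [(0.92, [0.3079, -0.3799, 0.0747]), (0.87, [0.4806, -0.3791, 0.1143]), (0.48, [0.4573, -0.3432, -0.0006])]
wrist offcut [(0.73, [0.4566, -0.3408, -0.0034])]
[[0.923, 0.386, -0.0, -0.299], [-0.369, 0.881, -0.295, 0.514], [-0.114, 0.272, 0.955, -0.258], [0.0, 0.0, 0.0, 1.0]] [[363.1684827140027, 0.0, 316.8779060046171], [0.0, 363.1684827140027, 231.43749092983236], [0.0, 0.0, 1.0]]
side tape_grip [(0.93, [0.4736, -0.3504, 0.0757]), (0.85, [0.3204, -0.4029, 0.0327])]
side tape_nose [(0.94, [0.2978, -0.3707, 0.004]), (0.6, [0.4842, -0.3827, 0.0468])]
side tape_hook [(0.58, [0.4856, -0.3895, 0.0363])]
side tape_lock_tip [(0.51, [0.3103, -0.3813, 0.0736])]
side offcut [(0.74, [0.4612, -0.3387, 0.0012])]
[[0.962, -0.273, 0.013, -0.549], [0.172, 0.643, 0.746, -0.144], [-0.212, -0.715, 0.666, -1.17], [0.0, 0.0, 0.0, 1.0]] [[462.79615821145876, 0.0, 326.26884757045286], [0.0, 462.79615821145876, 246.2001604694769], [0.0, 0.0, 1.0]]
```

View pics/wrist1.png

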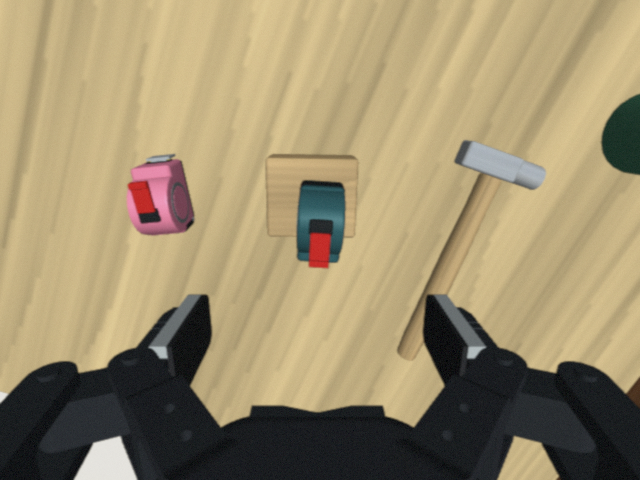

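```bash
cat >> h.py <<'E'
def back(p,uv,z):
    T=p['camera_from_world'];K=np.array(p['mtx']);Rm=T[:3,:3];c=-Rm.T@T[:3,3]
    uv=np.atleast_2d(uv); x=(uv[:,0]-K[0,2])/K[0,0]; y=(uv[:,1]-K[1,2])/K[1,1]
    d=np.stack([x,-y,-np.ones(len(x))],1)@Rm
    return c+d*((z-c[2])/d[:,2])[:,None]
def proj(p,X):
    T=p['camera_from_world'];K=np.array(p['mtx'])
    c=np.atleast_2d(X)@T[:3,:3].T+T[:3,3]; c=c*[1,-1,-1]
    return np.stack([K[0,0]*c[:,0]/c[:,2]+K[0,2],K[1,1]*c[:,1]/c[:,2]+K[1,2]],1)
E
python3 - <<'E'
from h import *
p=env.read_camera('wrist'); im=p['image']
cr=im[130:290,240:400]; cv2.imwrite('pics/crop1.png',cv2.resize(cr,None,fx=4,fy=4,interpolation=cv2.INTER_NEAREST)[:600])
hsv=cv2.cvtColor(im,cv2.COLOR_BGR2HSV)
red=((hsv[...,0]<8)|(hsv[...,0]>172))&(hsv[...,1]>180)&(hsv[...,2]>80)
red[:, :240]=0; red[:130]=0; red[290:]=0; red[:,400:]=0
v,u=np.nonzero(red); print(len(u),u.min(),u.max(),v.min(),v.max())
W=back(p,np.stack([u,v],1).astype(float),0.113)[:,:2]
cc=W.mean(0); _,_,V=np.linalg.svd(W-cc); print(cc,np.degrees(np.arctan2(V[0,1],V[0,0])),np.ptp((W-cc)@V.T,axis=0))
teal=(hsv[...,0]>80)&(hsv[...,0]<105)&(hsv[...,1]>60)
teal[:, :240]=0; teal[:130]=0; teal[290:]=0; teal[:,400:]=0
for r in range(176,272,6):
    a=np.nonzero(teal[r])[0]; b=np.nonzero(red[r])[0]
    print(r,a[[0,-1]] if len(a) else '',b[[0,-1]] if len(b) else '')
E
```

```text
614 306 325 241 274
[ 0.47787646 -0.36221774] -70.03243997296188 [0.0298497  0.01573188]
176  
182  
188  
194 [299 337] 
200 [298 339] 
206 [297 340] 
212 [296 340] 
218 [295 340] 
224 [295 339] 
230 [295 339] 
236 [294 339] 
242 [294 338] [307 325]
248 [294 337] [307 325]
254 [295 336] [307 324]
260 [295 334] [307 324]
266 [296 333] [306 323]
```

View pics/crop1.png

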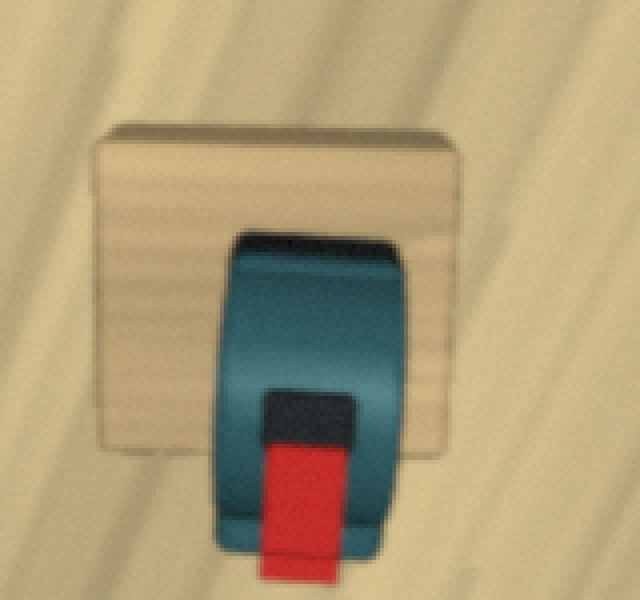

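Run:
```python
from h import *
st()
p=env.read_camera('wrist'); 
for nm,a in [('lever',[(240+263/4,130+445/4),(240+348/4,130+445/4),(240+260/4,130+553/4),(240+339/4,130+558/4)])]:
    X=back(p,np.array(a),0.114); print(np.round(X,4))
    f=(X[2]+X[3])/2; b=(X[0]+X[1])/2; print('front mid',f,'back',b,np.degrees(np.arctan2(*(f-b)[[1,0]])),np.linalg.norm(f-b),
     [np.degrees(np.arctan2(*(X[i+2]-X[i])[[1,0]])) for i in (0,1)], np.degrees(np.arctan2(*(X[1]-X[0])[[1,0]]))+0, np.degrees(np.arctan2(*(X[3]-X[2])[[1,0]])))
# front lower case edge & offcut top edges
for nm,a,z in [('off',[(240+95/4,130+140/4),(240+460/4,130+150/4),(240+100/4,130+450/4),(240+445/4,130+458/4)],0.045),('back',[(240+240/4,130+232/4),(240+395/4,130+241/4)],0.07)]:
    X=back(p,np.array(a),z); print(nm,np.round(X,4),np.degrees(np.arctan2(*(X[1]-X[0])[[1,0]])))
```

```text
t 5.1 p [ 464.1 -329.3  255.3] yaw 23.22 tilt [0.0001 0.0001] F [-0.5 -0.3 -0.4] w 85.5 q [ 0.57  0.58 -0.06  1.71  0.04  0.85  0.9 ]
[[ 0.4649 -0.3519  0.114 ]
 [ 0.481  -0.345   0.114 ]
 [ 0.4736 -0.3743  0.114 ]
 [ 0.4894 -0.3688  0.114 ]]
front mid [ 0.4814899  -0.37156737  0.114     ] back [ 0.4729796  -0.34845594  0.114     ] -69.78483366499339 0.02462851661217777 [np.float64(-68.84089278525391), np.float64(-70.68453020959682)] 23.171907974487585 19.26463653197799
off [[ 0.4049 -0.3184  0.045 ]
 [ 0.4867 -0.2859  0.045 ]
 [ 0.434  -0.3916  0.045 ]
 [ 0.5163 -0.3587  0.045 ]] 21.620401341657256
back [[ 0.4448 -0.3208  0.07  ]
 [ 0.4782 -0.3087  0.07  ]] 19.82128492752049
```

Run:
```python
from h import *
st(); rows([0.4735,-0.351,0.12],20.5,5)
```

```text
t 5.15 p [ 464.  -329.4  255.3] yaw 23.21 tilt [0.0001 0.    ] F [0.5 0.4 0.3] w 85.6 q [ 0.57  0.58 -0.06  1.71  0.04  0.85  0.9 ]
[[0.0, 4.7, 27.1, np.float64(0.54)], [0.1, 4.7, 27.1, np.float64(0.54)], [0.1, 4.7, 27.1, np.float64(0.54)], [0.2, 4.7, 27.1, np.float64(0.54)], [0.2, 4.7, 27.1, np.float64(0.54)]]
```

Emit:
arm_command([
  [0,4.7,27,0.55],
  [0,4.7,27,0.55],
  [0,4.7,27,0.55],
  [0,4.7,27,0.55],
  [1,4.7,27,0.5],
  [0,0,21,0],
  [0,0,21,0],
  [0,0,21,0],
  [0,0,0,0],
  [0,0,0,0],
])

```text
t: 6.15
tool_pos: [0.4739, -0.3509, 0.0574]
tool_rot: [-0.0, 0.984, 0.178, -0.0]
force: [0.5, -0.2, 0.8]
width: 0.0853
```

Run:
```python
from h import *
st()
p=env.read_camera('wrist'); cv2.imwrite('pics/w2.png',p['image'])
```

```text
t 6.15 p [ 473.9 -350.9   57.4] yaw 20.5 tilt [-0.0002  0.0002] F [ 0.5 -0.2  0.8] w 85.3 q [ 0.58  0.89 -0.03  1.8   0.06  0.45  0.86]
```

View pics/w2.png

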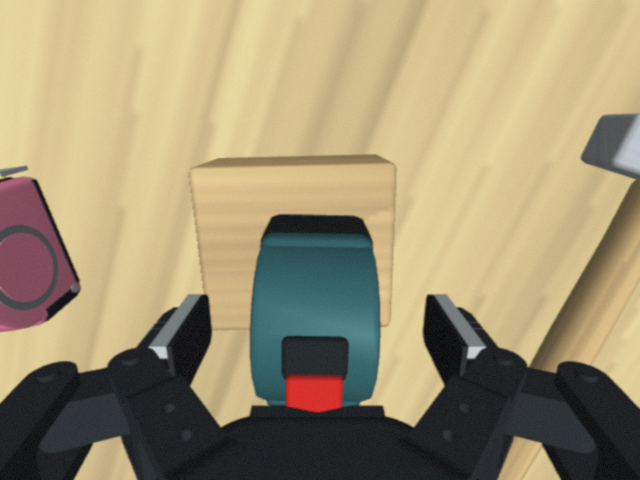

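Emit:
arm_command([
  [0,0,0,0],
  [0,0,0,0],
  [0,0,0,0],
  [0,0,0,0],
  [0,0,0,0],
  [0,0,0,0],
  [0,0,0,0],
  [0,0,0,0],
], grip=30, force=70)

```text
t: 7.0
tool_pos: [0.4742, -0.3514, 0.0582]
tool_rot: [0.001, 0.984, 0.178, 0.0]
force: [-0.4, 0.4, 5.3]
width: 0.0392
```

Run:
```python
from h import *
st()
p=env.read_camera('side'); cv2.imwrite('pics/s2.png',p['image'][280:430,220:440].repeat(3,0).repeat(3,1))
p=env.read_camera('wrist'); cv2.imwrite('pics/w3.png',p['image'])
```

```text
t 7.0 p [ 474.2 -351.4   58.2] yaw 20.49 tilt [ 0.0011 -0.0008] F [-0.4  0.4  5.3] w 39.2 q [ 0.58  0.89 -0.03  1.8   0.06  0.45  0.86]
```

View pics/s2.png

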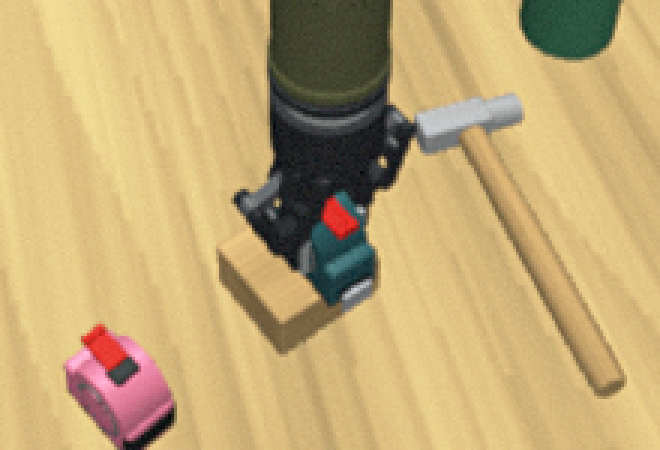

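View pics/w3.png

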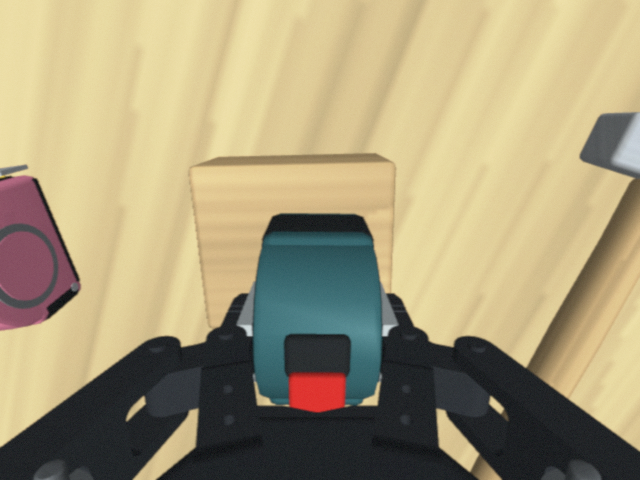

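Emit:
arm_command([
  [0,0,-10,0],
  [0,0,-20,0],
  [0,0,-30,0],
  [0,0,-30,0],
  [0,0,0,0],
])

```text
t: 7.6
tool_pos: [0.4759, -0.3524, 0.1512]
tool_rot: [0.003, 0.984, 0.178, 0.003]
force: [-0.2, -1.1, -3.1]
width: 0.039
```

Run:
```python
from h import *
st()
rows([0.512,-0.049,0.15],-15.1,12)
p=env.read_camera('side')
for q in ['strap_far_end','strap_near_end','rail','tape_nose','tape_hook']:
    r=env.pinpoint(p,q); print(q,[(round(d['score'],2),[round(float(v),4) for v in d['xyz']]) for d in r[:2]])
```

```text
t 7.6 p [ 475.9 -352.4  151.2] yaw 20.49 tilt [ 0.0062 -0.004 ] F [-0.2 -1.1 -3.1] w 39.0 q [ 0.58  0.74 -0.04  1.76  0.05  0.64  0.87]
[[11.7, -22.6, 0.0, np.float64(2.97)], [10.5, -23.2, 0.0, np.float64(2.97)], [9.3, -23.7, 0.0, np.float64(2.97)], [8.0, -24.2, 0.0, np.float64(2.97)], [6.8, -24.5, 0.0, np.float64(2.97)], [5.5, -24.9, 0.0, np.float64(2.97)], [4.2, -25.1, 0.0, np.float64(2.97)], [2.9, -25.3, 0.0, np.float64(2.97)], [1.6, -25.4, 0.0, np.float64(2.97)], [0.3, -25.5, 0.0, np.float64(2.97)], [-1.1, -25.4, 0.0, np.float64(2.97)], [-2.4, -25.4, 0.0, np.float64(2.97)]]
strap_far_end [(0.78, [0.5103, -0.0562, 0.0482])]
strap_near_end [(0.8, [0.5594, 0.1198, 0.0539])]
rail [(0.79, [0.5588, 0.1361, -0.0043]), (0.29, [0.6338, -0.3508, -0.0003])]
tape_nose [(0.89, [0.2999, -0.3681, 0.0067]), (0.57, [0.4861, -0.3845, 0.1382])]
tape_hook [(0.6, [0.4911, -0.3902, 0.1291])]
```

Emit:
arm_command([
  [12,-23,0,3],
  [10,-23,0,3],
  [9,-24,0,3],
  [8,-24,0,3],
  [7,-24,0,3],
  [6,-25,0,3],
  [4,-25,0,3],
  [3,-25,0,3],
  [2,-25,0,3],
  [0,-25,0,3],
])

```text
t: 8.9
tool_pos: [0.5045, -0.0984, 0.1464]
tool_rot: [-0.0, 0.996, -0.084, -0.001]
force: [1.2, 0.3, -4.4]
width: 0.0394
```

Emit:
arm_command([
  [-1,-25,0,3],
  [-2,-25,0,2.6],
  [0,0,0,0],
  [0,0,0,0],
  [0,0,0,0],
])

```text
t: 9.4
tool_pos: [0.5109, -0.0511, 0.1469]
tool_rot: [0.0, 0.991, -0.132, -0.0]
force: [-0.0, 0.5, -3.4]
width: 0.0395
```

Run:
```python
from h import *
st()
for n in ['wrist','side','top']:
    p=env.read_camera(n); cv2.imwrite(f'pics/{n}3.png',p['image'])
    np.savez(f'pics/{n}3.npz',im=p['image'],mtx=p['mtx'],T=p['camera_from_world'])
    for q in ['strap_far_end','strap_near_end','rail','tape_grip','tape_nose','tape_hook','tape_lock_tip']:
        r=env.pinpoint(p,q); print(n,q,[(round(d['score'],2),[round(float(v),4) for v in d['xyz']]) for d in r[:2]])
```

```text
t 9.4 p [510.9 -51.1 146.9] yaw -15.16 tilt [-0.001  -0.0009] F [-0.   0.5 -3.4] w 39.5 q [-0.11  0.69  0.2   1.99 -0.27  0.49  0.02]
wrist strap_far_end []
wrist strap_near_end []
wrist rail []
wrist tape_grip []
wrist tape_nose []
wrist tape_hook []
wrist tape_lock_tip []
side strap_far_end [(0.53, [0.5118, -0.0568, 0.0485])]
side strap_near_end []
side rail [(0.63, [0.5589, 0.1343, -0.0007])]
side tape_grip [(0.91, [0.3193, -0.402, 0.0343]), (0.76, [0.5136, -0.0525, 0.1606])]
side tape_nose [(0.82, [0.2961, -0.3686, 0.0034]), (0.69, [0.5011, -0.0814, 0.1385])]
side tape_hook [(0.39, [0.5009, -0.0894, 0.1263])]
side tape_lock_tip [(0.65, [0.705, 0.3101, -0.0023]), (0.55, [0.3076, -0.3799, 0.073])]
top strap_far_end []
top strap_near_end [(0.72, [0.5556, 0.1173, 0.0548])]
top rail [(0.69, [0.5596, 0.1334, 0.0014])]
top tape_grip [(0.79, [0.3165, -0.4011, 0.0312]), (0.57, [0.7068, 0.3056, 0.002])]
top tape_nose [(0.56, [0.2998, -0.3675, 0.0])]
top tape_hook [(0.57, [0.2991, -0.3639, -0.0015])]
top tape_lock_tip [(0.45, [0.3097, -0.3868, 0.0781])]
```

View pics/wrist3.png

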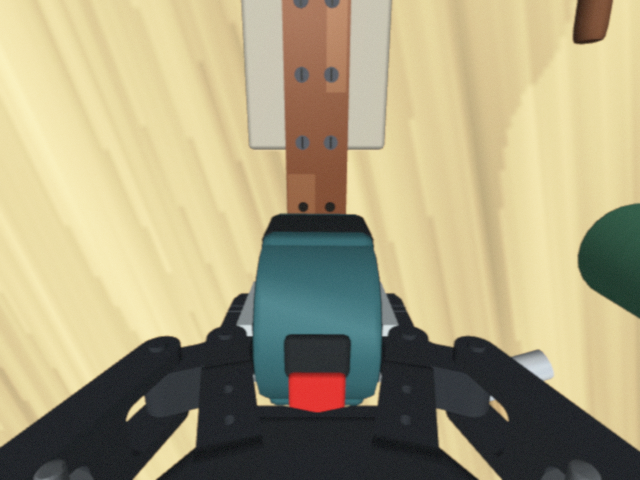

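View pics/side3.png

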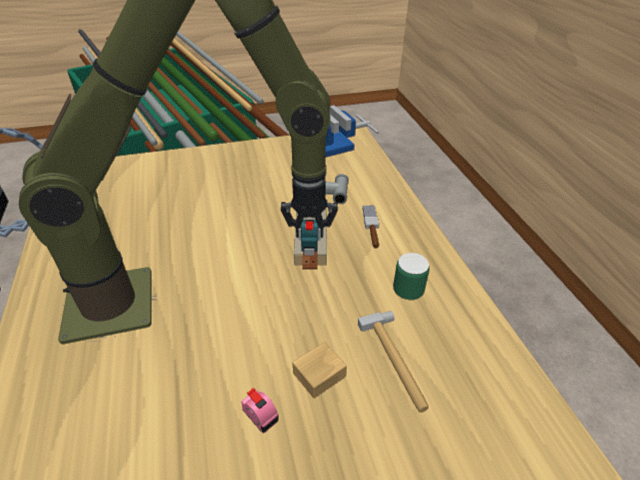

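Run:
```python
from h import *
d=np.load('pics/wrist3.npz'); p={'mtx':d['mtx'],'camera_from_world':d['T']}; im=d['im']
cv2.imwrite('pics/crop3.png',cv2.resize(im[0:220,230:400],None,fx=3.5,fy=2.7,interpolation=cv2.INTER_NEAREST))
hsv=cv2.cvtColor(im,cv2.COLOR_BGR2HSV)
L=[];Rr=[]
for r in range(5,210,5):
    row=im[r,230:400].astype(float); s=row[:,2]-row[:,0]  # red minus blue
    g=np.diff(cv2.GaussianBlur(s[None],(5,1),0)[0])
    # rusty: hsv sat
    sat=(hsv[r,230:400,1]>110)&(hsv[r,230:400,0]<14)
    a=np.nonzero(sat)[0]
    if len(a)>20: L.append((230+a[0]-.5,r)); Rr.append((230+a[-1]+.5,r))
L=np.array(L);Rr=np.array(Rr); print(L[::6],Rr[::6])
for E in (L,Rr):
    X=back(p,E,0.051)[:,:2]; c=X.mean(0); v=np.linalg.svd(X-c)[2][0]; v=v*np.sign(-v[1])
    print('edge az',np.degrees(np.arctan2(v[1],v[0])),c, 'res',np.abs((X-c)@[-v[1],v[0]]).max())
XL=back(p,L,0.051)[:,:2];XR=back(p,Rr,0.051)[:,:2];print('width',np.linalg.norm(XL-XR,axis=1)[::8]); m=(XL+XR)/2
c=m.mean(0);v=np.linalg.svd(m-c)[2][0];v*=np.sign(-v[1]);print('mid az',np.degrees(np.arctan2(v[1],v[0])),c)
E_=back(p,[(249.5,149),(383.5,148.5)],0.045)[:,:2]; print('rail end',E_,E_.mean(0), np.linalg.norm(E_[0]-E_[1]))
re=E_.mean(0); pt=c+v*((re-c)@v); print('on line',pt,'far',pt+v*.06,'near',pt-v*.12)
```

```text
[[283.5   5. ]
 [283.5  35. ]
 [284.5  65. ]
 [284.5  95. ]
 [285.5 125. ]
 [285.5 155. ]
 [286.5 185. ]] [[349.5   5. ]
 [348.5  35. ]
 [348.5  65. ]
 [347.5  95. ]
 [346.5 125. ]
 [346.5 155. ]
 [345.5 185. ]]
edge az -105.51164463494764 [0.51442417 0.03338142] res 0.00048587110841053497
edge az -105.06676568357794 [0.5516851  0.02325637] res 0.0003954274747551111
width [0.03816803 0.03867872 0.03860702 0.03853091 0.03910172 0.03836372]
mid az -105.28921433074959 [0.53305464 0.02831889]
rail end [[ 0.48388309  0.01511741]
 [ 0.56925615 -0.00774205]] [0.52656962 0.00368768] 0.08838050827503834
on line [0.52633855 0.00375085] far [ 0.51051706 -0.05412558] near [0.55798153 0.1195037 ]
```

View pics/crop3.png

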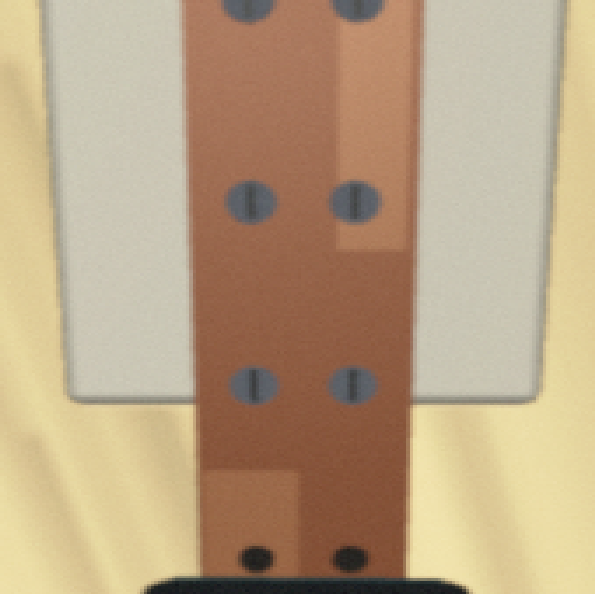

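Emit:
arm_command([
  [0.6,0,20,0],
  [0,0,20,0],
  [0,0,20,0],
  [0,0,10,0.1],
  [0,0,6,0],
  [0,0,2,0],
  [0,0,0,0],
  [0,0,0,0],
  [0,0,0,0],
])

```text
t: 11.5
tool_pos: [0.5124, -0.0501, 0.0699]
tool_rot: [-0.0, 0.991, -0.132, 0.001]
force: [0.6, 0.3, -2.1]
width: 0.0395
```

Run:
```python
from h import *
st()
for n in ['side']:
    p=env.read_camera(n); cv2.imwrite(f'pics/{n}4.png',cv2.resize(p['image'][200:300,250:380],None,fx=6,fy=6,interpolation=cv2.INTER_CUBIC))
    for q in ['strap_far_end','tape_nose','tape_hook','tape_lock_tip','tape_grip']:
        r=env.pinpoint(p,q); print(n,q,[(round(d['score'],2),[round(float(v),4) for v in d['xyz']]) for d in r[:3]])
    f=np.array([.5105,-.055,.051]); u=np.array([-.2637,-.9646,0])
    for X in (f,f+u*.03,f+u*.03-[0,0,.004]): print(proj(p,X))
```

```text
t 11.5 p [512.4 -50.1  69.9] yaw -15.2 tilt [ 0.0013 -0.    ] F [ 0.6  0.3 -2.1] w 39.5 q [-0.07  0.82  0.12  2.03 -0.31  0.3   0.05]
side strap_far_end []
side tape_nose [(0.77, [0.2963, -0.3664, 0.0073]), (0.68, [0.5008, -0.0847, 0.0575])]
side tape_hook [(0.67, [0.6326, -0.3536, -0.0003]), (0.41, [0.5025, -0.0897, 0.0493])]
side tape_lock_tip [(0.6, [0.311, -0.3813, 0.0688]), (0.37, [0.5063, -0.072, 0.1278])]
side tape_grip [(0.92, [0.5126, -0.0527, 0.0843]), (0.71, [0.3179, -0.403, 0.0335])]
[[310.02858785 266.60537477]]
[[309.83702744 274.81048066]]
[[309.85328132 275.91176075]]
```

View pics/side4.png

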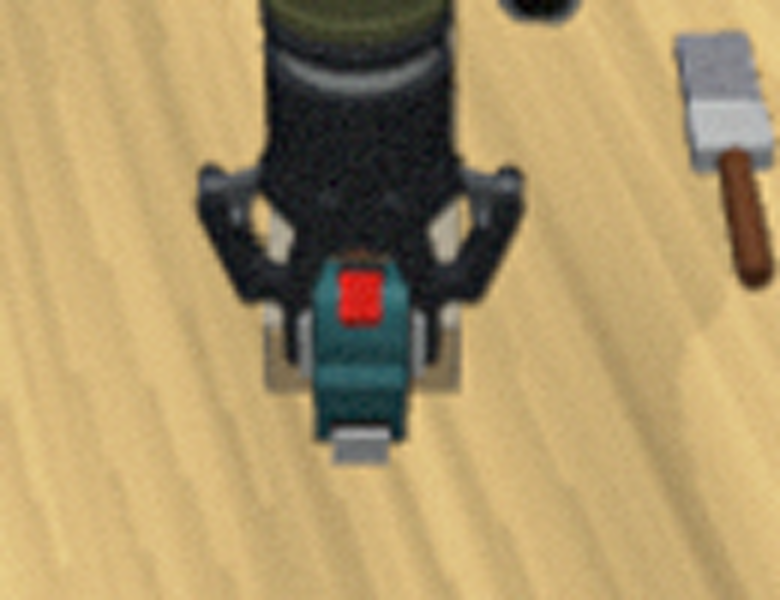

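Emit:
arm_command([
  [0,0,1.5,0],
  [0,0,1.5,0],
  [0,0,0,0],
  [0,0,0,0],
  [0,0,0,0],
])

```text
t: 12.3
tool_pos: [0.512, -0.0501, 0.0662]
tool_rot: [-0.0, 0.991, -0.132, -0.0]
force: [0.6, 0.3, -3.6]
width: 0.039
```

Run:
```python
from h import *
st()
```

```text
t 12.3 p [512.  -50.1  66.2] yaw -15.2 tilt [-0.      0.0001] F [ 0.6  0.3 -3.6] w 39.0 q [-0.07  0.83  0.12  2.03 -0.31  0.3   0.05]
```

Emit:
arm_command([
  [0,-6,0,0],
  [0,-10,0,0],
  [0,-8,0,0],
  [0,-6,0,0],
  [0,-5,0,0],
  [0,-5,0,0],
  [0,-10,0,0],
  [0,-10,0,0],
  [0,0,0,0],
  [0,0,0,0],
])

```text
t: 13.3
tool_pos: [0.5277, 0.0081, 0.0663]
tool_rot: [0.0, 0.991, -0.132, 0.0]
force: [-0.8, -4.2, -4.2]
width: 0.0396
```

Run:
```python
from h import *
st()
s,p,r=pose(); print('F tool',np.round(r.inv().apply(s['force']),1))
p=env.read_camera('side'); cv2.imwrite(f'pics/side5.png',cv2.resize(p['image'][200:300,250:380],None,fx=6,fy=6,interpolation=cv2.INTER_CUBIC))
for q in ['tape_hook','tape_nose']:
    r=env.pinpoint(p,q); print(q,[(round(d['score'],2),[round(float(v),4) for v in d['xyz']]) for d in r[:3]])
```

```text
t 13.3 p [527.7   8.1  66.3] yaw -15.15 tilt [ 0.0001 -0.0001] F [-0.8 -4.2 -4.2] w 39.6 q [-0.19  0.84  0.15  1.99 -0.34  0.33 -0.03]
F tool [0.3 4.2 4.2]
tape_hook [(0.58, [0.5118, -0.0564, 0.0449])]
tape_nose [(0.91, [0.2962, -0.3691, 0.0075]), (0.6, [0.5166, -0.026, 0.0539])]
```

View pics/side5.png

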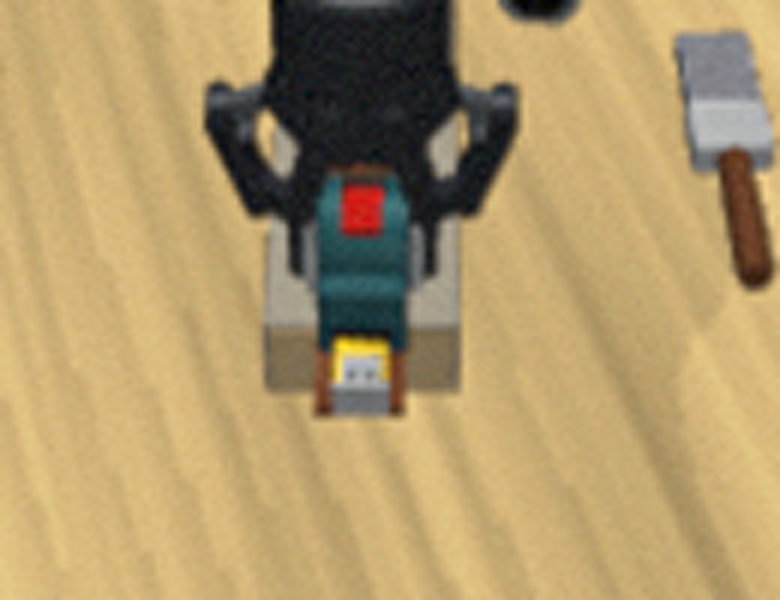

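Emit:
arm_command([
  [0,-10,0,0],
  [0,-18,0,0.05],
  [0,-20,0,0],
  [0,-20,0,0],
  [0,-20,0,0.05],
  [0,-20,0,0],
  [0,-20,0,0],
  [0,-14,0,0],
  [0,-10,0,0],
  [0,-3,0,0],
])

```text
t: 14.45
tool_pos: [0.5686, 0.1582, 0.0663]
tool_rot: [-0.0, 0.991, -0.132, 0.0]
force: [-0.4, -3.8, -2.7]
width: 0.0392
```

Run:
```python
from h import *
f=np.array([.5105,-.055]);u=np.array([-.2637,-.9646])
p=env.read_camera('side'); cv2.imwrite(f'pics/side6.png',cv2.resize(p['image'][170:290,250:390],None,fx=5,fy=5,interpolation=cv2.INTER_CUBIC))
for q in ['tape_hook','tape_nose','tape_grip','tape_lock_tip']:
    r=env.pinpoint(p,q); print(q,[(round(d['score'],2),[round(float(v),4) for v in d['xyz']],np.round((np.array(d['xyz'])[:2]-f)@u,4)) for d in r[:3]])
st()
s,p,r=pose(); print('F tool',np.round(r.inv().apply(s['force']),1)); print('along',(p[:2]-f)@u+.036)
```

```text
tape_hook [(0.47, [0.5108, -0.0587, 0.0446], np.float64(0.0035))]
tape_nose [(0.82, [0.3012, -0.3669, 0.0054], np.float64(0.3561)), (0.77, [0.5605, 0.1234, 0.054], np.float64(-0.1853))]
tape_grip [(0.79, [0.3164, -0.4025, 0.0322], np.float64(0.3864)), (0.7, [0.5673, 0.1594, 0.0805], np.float64(-0.2218))]
tape_lock_tip [(0.6, [0.3124, -0.3829, 0.071], np.float64(0.3685)), (0.49, [0.5628, 0.1356, 0.1234], np.float64(-0.1976)), (0.49, [0.7052, 0.3104, -0.003], np.float64(-0.4038))]
t 14.7 p [568.3 155.9  66.3] yaw -15.39 tilt [-0.0005 -0.0009] F [-0.1 -3.6 -3.2] w 39.4 q [-0.48  0.89  0.24  1.81 -0.4   0.49 -0.24]
F tool [0.8 3.5 3.2]
along -0.18267178233847683
```

View pics/side6.png

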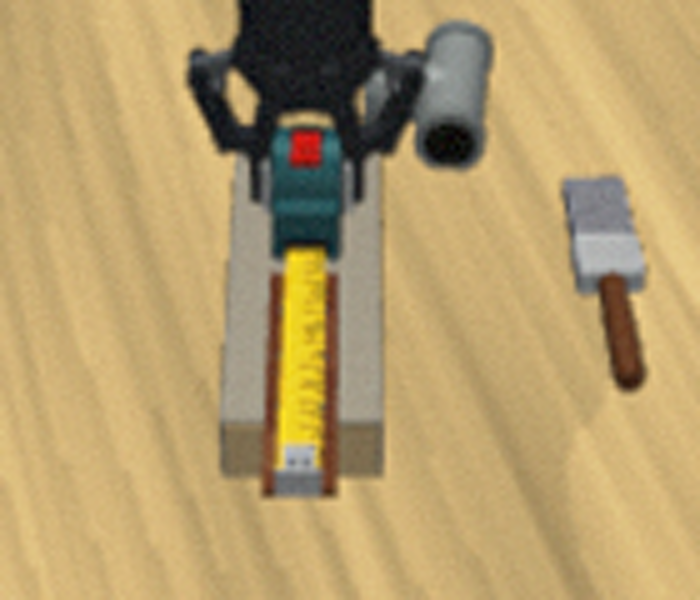

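Run:
```python
from h import *
f=np.array([.5105,-.055,0]);u=np.array([-.2637,-.9646,0])
p=env.read_camera('side')
for d in (-.18,-.185,-.19):
  for z in (.051,.053): print(d,z,proj(p,f+u*d+[0,0,z]), proj(p,f+u*d+[0,0,z]+.02*np.array([.9646,-.2637,0])))
p=env.read_camera('top'); cv2.imwrite(f'pics/top6.png',cv2.resize(p['image'][190:290,190:340],None,fx=5,fy=5,interpolation=cv2.INTER_CUBIC))
st()
```

```text
-0.18 0.051 [[311.04346808 223.13501567]] [[317.95721184 223.16341279]]
-0.18 0.053 [[311.03746954 222.59578891]] [[317.95809463 222.62434464]]
-0.185 0.051 [[311.06876143 222.051626  ]] [[317.96329654 222.08020516]]
-0.185 0.053 [[311.06280468 221.51282342]] [[317.96418291 221.54156082]]
-0.19 0.051 [[311.09391463 220.97423922]] [[317.96934753 221.00299796]]
-0.19 0.053 [[311.08799929 220.4358644 ]] [[317.97023743 220.46478103]]
t 14.8 p [568.4 156.2  66.3] yaw -15.38 tilt [-0.0003 -0.0006] F [-0.1 -3.1 -2.7] w 39.2 q [-0.48  0.89  0.24  1.81 -0.4   0.49 -0.24]
```

View pics/top6.png

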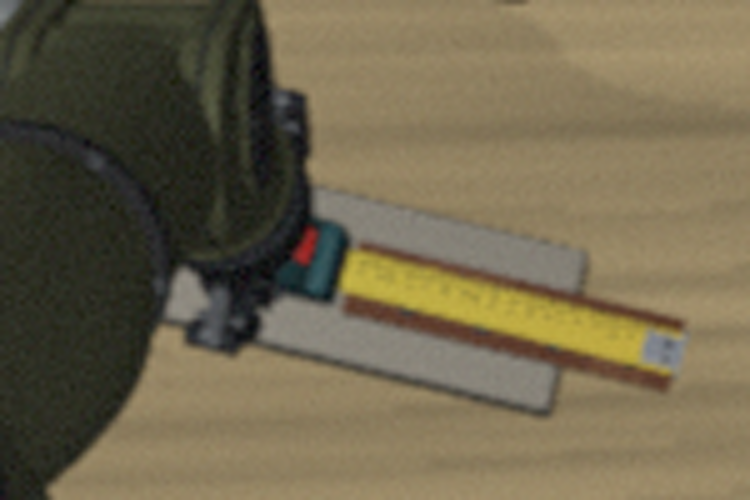

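Emit:
arm_command([
  [0,0,2,-0.1],
  [0,0,2,0],
  [0,0,2,0],
  [0,0,1.5,0],
  [0,0,0,0],
  [0,0,0,0],
  [0,0,0,0],
])

```text
t: 15.5
tool_pos: [0.5681, 0.1575, 0.0586]
tool_rot: [-0.0, 0.991, -0.132, -0.0]
force: [-1.5, -3.0, -2.5]
width: 0.0394
```

```bash
cat >> h.py <<'E'
def al():
    f=np.array([.5105,-.055]);u=np.array([-.2637,-.9646])
    s,p,r=pose(); print('Ftool',np.round(r.inv().apply(s['force']),1),'nose along mm',round(((p[:2]-f)@u+.216)*1000,1),'lat',round((p[:2]-f)@np.array([.9646,-.2637])*1000,1))
E
python3 - <<'E'
from h import *
st();al()
p=env.read_camera('side'); cv2.imwrite(f'pics/side7.png',cv2.resize(p['image'][170:290,250:390],None,fx=5,fy=5,interpolation=cv2.INTER_CUBIC))
st()
E
```

```text
t 15.5 p [568.1 157.5  58.6] yaw -15.21 tilt [-0.0007  0.0003] F [-1.5 -3.  -2.5] w 39.4 q [-0.48  0.91  0.23  1.81 -0.4   0.47 -0.24]
Ftool [-0.7  3.3  2.5] nose along mm -4.2 lat -0.5
t 15.55 p [568.2 157.5  58.7] yaw -15.22 tilt [-0.0006  0.0003] F [-1.8 -3.  -3.3] w 39.2 q [-0.48  0.91  0.23  1.81 -0.4   0.47 -0.24]
```

View pics/side7.png

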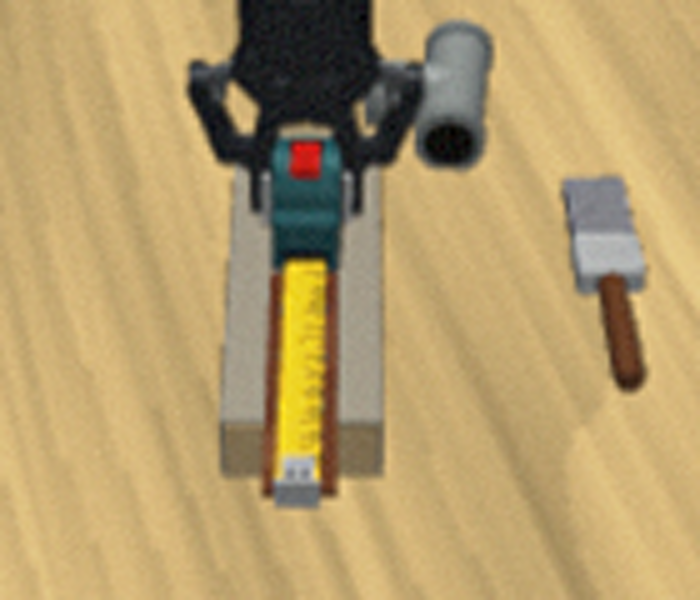

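Emit:
arm_command([
  [0,1,0.3,0],
  [0,1,0,0],
  [0,1,0,0],
  [0,0,0,0],
])

```text
t: 15.95
tool_pos: [0.5674, 0.1541, 0.0585]
tool_rot: [0.0, 0.991, -0.133, -0.0]
force: [-2.7, -2.9, -2.3]
width: 0.0393
```

```bash
python3 -c "
from h import *
st();al()"
```

```text
t 15.95 p [567.4 154.1  58.5] yaw -15.24 tilt [-0.0006 -0.0001] F [-2.7 -2.9 -2.3] w 39.3 q [-0.47  0.91  0.23  1.81 -0.4   0.47 -0.23]
Ftool [-1.8  3.5  2.3] nose along mm -0.7 lat -0.3
```

Emit:
arm_command([
  [0,0.5,0,0],
  [0,0.5,0,0],
  [0,0,0,0],
])

```text
t: 16.25
tool_pos: [0.5672, 0.1536, 0.0585]
tool_rot: [-0.0, 0.991, -0.132, -0.0]
force: [-2.6, -3.0, -3.3]
width: 0.0394
```

```bash
python3 -c "
from h import *
st();al()"
```

```text
t 16.25 p [567.2 153.6  58.5] yaw -15.21 tilt [-0.0004  0.0003] F [-2.6 -3.  -3.3] w 39.4 q [-0.47  0.9   0.23  1.81 -0.4   0.47 -0.23]
Ftool [-1.7  3.6  3.3] nose along mm -0.2 lat -0.3
```

Emit:
arm_command([
  [0,0.5,0,0],
  [0,0.5,0,0],
  [0,0,0,0],
])

```text
t: 16.55
tool_pos: [0.5672, 0.1535, 0.0585]
tool_rot: [-0.001, 0.991, -0.132, -0.0]
force: [-1.4, 0.1, -2.5]
width: 0.0393
```

```bash
python3 -c "
from h import *
st();al()"
```

```text
t 16.55 p [567.2 153.5  58.5] yaw -15.15 tilt [0.0001 0.0012] F [-1.4  0.1 -2.5] w 39.3 q [-0.47  0.9   0.22  1.81 -0.4   0.47 -0.23]
Ftool [-1.4  0.3  2.5] nose along mm -0.0 lat -0.3
```

Emit:
arm_command([
  [0,0,0.3,0],
  [0,0,0.3,0],
  [0,0,0,0],
  [0,0,0,0],
])

```text
t: 16.95
tool_pos: [0.5674, 0.1533, 0.0582]
tool_rot: [-0.001, 0.991, -0.132, 0.0]
force: [-2.1, 1.5, 1.4]
width: 0.0395
```

```bash
python3 -c "
from h import *
st();al()"
```

```text
t 16.95 p [567.4 153.3  58.2] yaw -15.16 tilt [0.0007 0.0011] F [-2.1  1.5  1.4] w 39.5 q [-0.47  0.9   0.22  1.81 -0.4   0.47 -0.23]
Ftool [-2.4 -0.9 -1.4] nose along mm 0.0 lat -0.0
```

Emit:
arm_command([
  [0,0,0,0],
  [0,0,0,0],
  [0,0,0,0],
  [0,0,0,0],
  [0,0,0,0],
  [0,0,0,0],
  [0,0,-5,0],
  [0,0,-20,0],
  [0,0,-30,0],
  [0,0,-40,0],
], grip=75)

```text
t: 17.95
tool_pos: [0.5659, 0.1523, 0.1529]
tool_rot: [0.001, 0.991, -0.132, -0.002]
force: [1.2, 0.0, -0.6]
width: 0.075
```

Emit:
arm_command([
  [0,0,-30,0],
  [0,0,-30,0],
  [0,0,0,0],
  [0,0,0,0],
  [0,0,0,0],
])

```text
t: 18.45
tool_pos: [0.5662, 0.1525, 0.212]
tool_rot: [0.0, 0.991, -0.132, -0.001]
force: [1.2, 0.3, -0.1]
width: 0.0746
```

Run:
```python
from h import *
st();al()
for n in ['side','wrist']:
    p=env.read_camera(n); im=p['image']
    np.savez(f'pics/{n}8.npz',im=im,mtx=p['mtx'],T=p['camera_from_world'])
    cv2.imwrite(f'pics/{n}8.png',cv2.resize(im[170:290,250:390],None,fx=5,fy=5,interpolation=cv2.INTER_CUBIC) if n=='side' else im)
    for q in ['tape_hook','tape_nose','tape_grip','tape_lock_tip']:
        r=env.pinpoint(p,q); print(n,q,[(round(d['score'],2),[round(float(v),4) for v in d['xyz']]) for d in r[:3]])
st()
```

```text
t 18.45 p [566.2 152.5 212. ] yaw -15.19 tilt [-0.0021 -0.0003] F [ 1.2  0.3 -0.1] w 74.6 q [-0.54  0.69  0.35  1.72 -0.31  0.79 -0.31]
Ftool [ 1.1 -0.6  0.1] nose along mm 1.1 lat -1.0
side tape_hook [(0.49, [0.5096, -0.0571, 0.039])]
side tape_nose [(0.92, [0.5579, 0.1202, 0.0444]), (0.7, [0.2978, -0.3685, 0.0043])]
side tape_grip [(0.95, [0.3168, -0.4027, 0.0315]), (0.65, [0.5699, 0.153, 0.0712]), (0.24, [0.6329, -0.3544, -0.0013])]
side tape_lock_tip [(0.68, [0.754, -0.1459, 0.001]), (0.62, [0.3094, -0.3827, 0.0701]), (0.36, [0.5605, 0.1306, 0.1123])]
wrist tape_hook [(0.95, [0.5119, -0.0549, 0.0373])]
wrist tape_nose [(0.58, [0.5571, 0.1231, 0.0442]), (0.31, [0.5076, -0.0563, 0.0403])]
wrist tape_grip [(0.7, [0.5727, 0.155, 0.0797])]
wrist tape_lock_tip [(0.73, [0.5619, 0.1282, 0.1153]), (0.34, [0.7475, 0.1116, -0.0006])]
t 18.95 p [567.2 152.5 212.7] yaw -15.2 tilt [-0.0002 -0.0001] F [-0.2 -0.2 -0.4] w 75.2 q [-0.54  0.69  0.35  1.72 -0.31  0.79 -0.31]
```

View pics/side8.png

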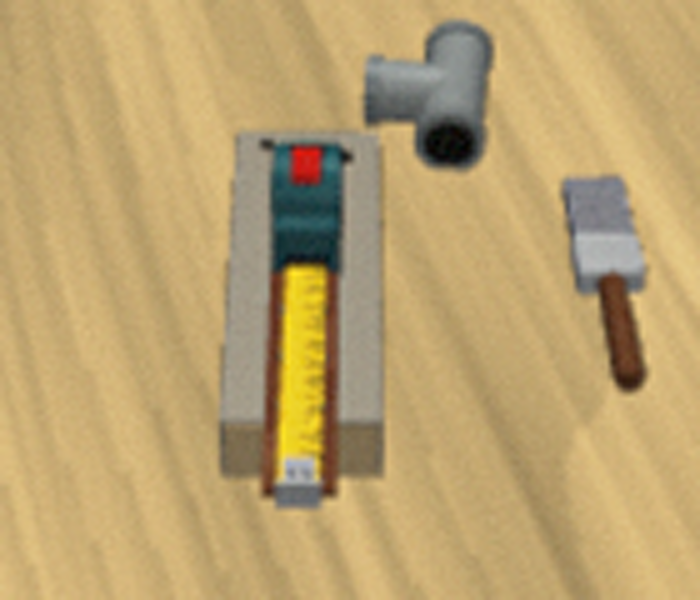

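View pics/wrist8.png

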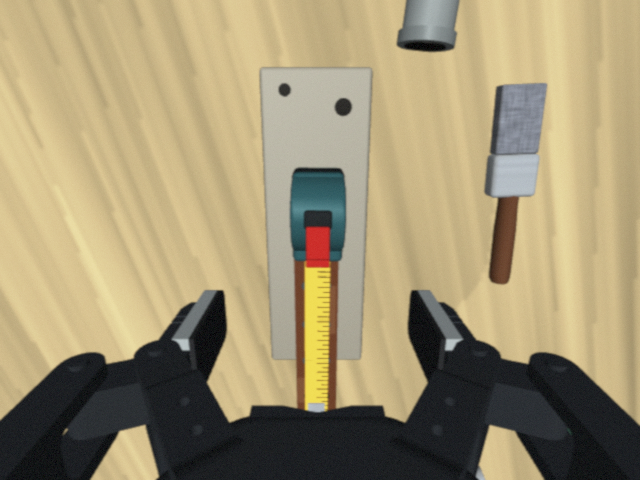

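```bash
python3 -c "
from h import *
st();rows([.5596,.1244,.130],-15.25,6)"
```

```text
t 18.95 p [567.2 152.5 212.7] yaw -15.2 tilt [-0.0002 -0.0001] F [-0.2 -0.2 -0.4] w 75.2 q [-0.54  0.69  0.35  1.72 -0.31  0.79 -0.31]
[[0.0, 4.8, 13.8, np.float64(0.01)], [0.0, 4.8, 13.8, np.float64(0.01)], [0.0, 4.8, 13.8, np.float64(0.01)], [0.0, 4.8, 13.8, np.float64(0.01)], [0.0, 4.8, 13.8, np.float64(0.01)], [0.0, 4.8, 13.8, np.float64(0.01)]]
```

Emit:
arm_command([
  [0,10,0,0],
  [0,10,0,0],
  [0,9,0,0],
  [0,0,0,0],
  [0,0,0,0],
  [0,0,0,0],
  [0,0,20,0],
  [0,0,25,0],
  [0,0,20,0],
  [0,0,15,0],
], grip=0, force=30)

```text
t: 19.95
tool_pos: [0.5591, 0.1252, 0.1315]
tool_rot: [-0.0, 0.991, -0.132, -0.001]
force: [-0.3, -0.2, 0.4]
width: 0.0004
```

Emit:
arm_command([
  [0,0,3,0],
  [0,0,0,0],
  [0,0,0,0],
  [0,0,0,0],
])

```text
t: 20.35
tool_pos: [0.5602, 0.1247, 0.1308]
tool_rot: [-0.0, 0.991, -0.132, 0.001]
force: [-0.5, -0.3, 0.1]
width: 0.0001
```

Run:
```python
from h import *
st();al()
p=env.read_camera('side'); cv2.imwrite('pics/side9.png',cv2.resize(p['image'][170:290,250:390],None,fx=5,fy=5,interpolation=cv2.INTER_CUBIC))
p=env.read_camera('wrist'); cv2.imwrite('pics/wrist9.png',p['image'])
```

```text
t 20.35 p [560.2 124.7 130.8] yaw -15.19 tilt [0.0018 0.0005] F [-0.5 -0.3  0.1] w 0.1 q [-0.46  0.78  0.28  1.83 -0.36  0.58 -0.22]
Ftool [-0.4  0.4 -0.1] nose along mm 29.5 lat 0.6
```

View pics/side9.png

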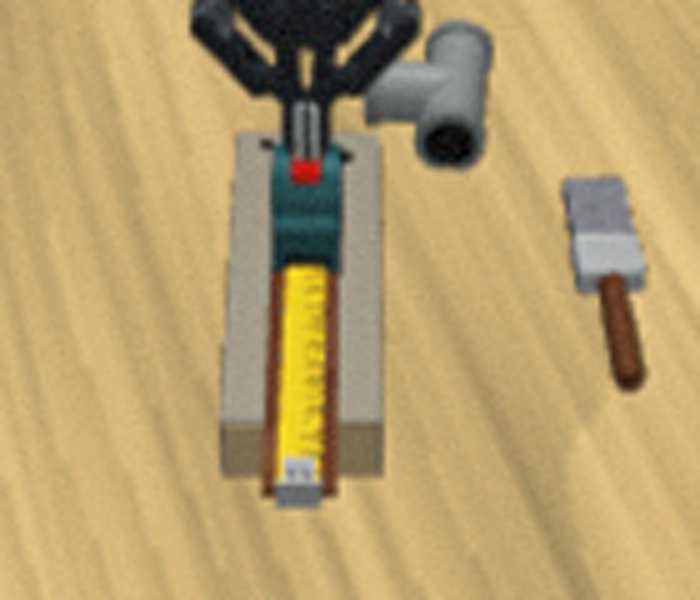

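View pics/wrist9.png

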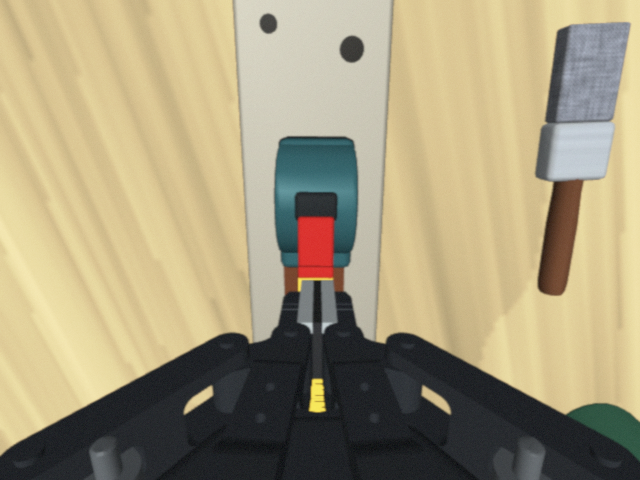

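Run:
```python
from h import *
p=env.read_camera('wrist')
f=np.array([.5105,-.055,0]);u=np.array([-.2637,-.9646,0])
for a,z in [(-17.5,.131),(-6.5,.131),(4.5,.131),(-17.5,.15),(-12,.114),(-36,.114),(-32,.114),(-12,.112)]: print(a,z,np.round(proj(p,f+u*(-.18+a/1000)+[0,0,z]),1))
st()
```

```text
-17.5 0.131 [[313.5 276.1]]
-6.5 0.131 [[313.6 299.4]]
4.5 0.131 [[313.6 321.7]]
-17.5 0.15 [[313.1 296.6]]
-12 0.114 [[313.8 272.2]]
-36 0.114 [[313.7 223.6]]
-32 0.114 [[313.7 232. ]]
-12 0.112 [[313.8 270.6]]
t 20.5 p [559.9 124.7 130.5] yaw -15.2 tilt [0.0011 0.0004] F [-0.1  0.4  0. ] w 0.0 q [-0.46  0.78  0.28  1.83 -0.36  0.58 -0.22]
```

Emit:
arm_command([
  [0,-3,5,0],
  [0,0,5,0],
  [0,0,3,0],
  [0,0,0,0],
  [0,0,0,0],
])

```text
t: 21.0
tool_pos: [0.5603, 0.1273, 0.1167]
tool_rot: [0.0, 0.991, -0.132, -0.0]
force: [0.3, -0.4, -0.5]
width: 0.0001
```

```bash
python3 -c "
from h import *
st();al()"
```

```text
t 21.0 p [560.3 127.3 116.7] yaw -15.21 tilt [-0.0004 -0.0001] F [ 0.3 -0.4 -0.5] w 0.1 q [-0.46  0.8   0.27  1.83 -0.37  0.56 -0.21]
Ftool [0.4 0.3 0.5] nose along mm 27.1 lat -0.1
```

Emit:
arm_command([
  [0,0,1.5,0],
  [0,0,1.5,0],
  [0,0,1,0],
  [0,0,1,0],
  [0,0,0,0],
  [0,0,0,0],
])

```text
t: 21.6
tool_pos: [0.5604, 0.1274, 0.1119]
tool_rot: [-0.0, 0.991, -0.132, 0.0]
force: [-0.4, -0.2, 0.5]
width: -0.0005
```

```bash
python3 -c "
from h import *
st();al()"
```

```text
t 21.6 p [560.4 127.4 111.9] yaw -15.2 tilt [0.     0.0001] F [-0.4 -0.2  0.5] w -0.5 q [-0.46  0.81  0.27  1.84 -0.38  0.54 -0.21]
Ftool [-0.4  0.3 -0.5] nose along mm 26.9 lat -0.0
```

Run:
```python
from h import *
p=env.read_camera('side'); cv2.imwrite('pics/side10.png',cv2.resize(p['image'][180:250,270:350],None,fx=8,fy=8,interpolation=cv2.INTER_CUBIC))
p=env.read_camera('wrist'); cv2.imwrite('pics/wrist10.png',cv2.resize(p['image'][180:340,240:400],None,fx=3.7,fy=3.7,interpolation=cv2.INTER_CUBIC))
```

```text
(no output)
```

View pics/side10.png

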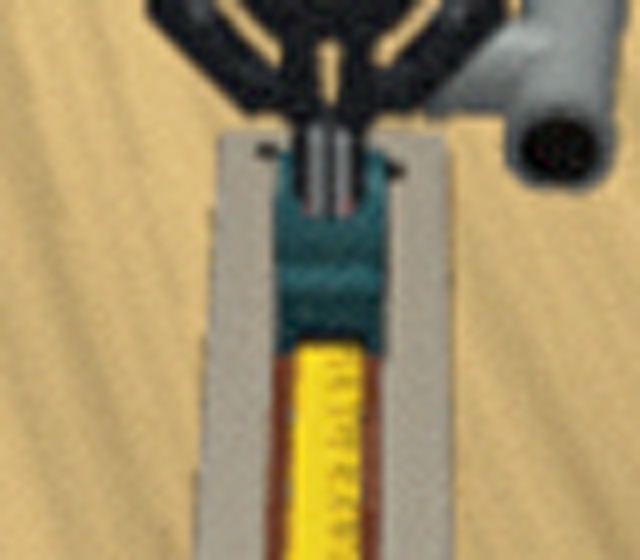

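View pics/wrist10.png

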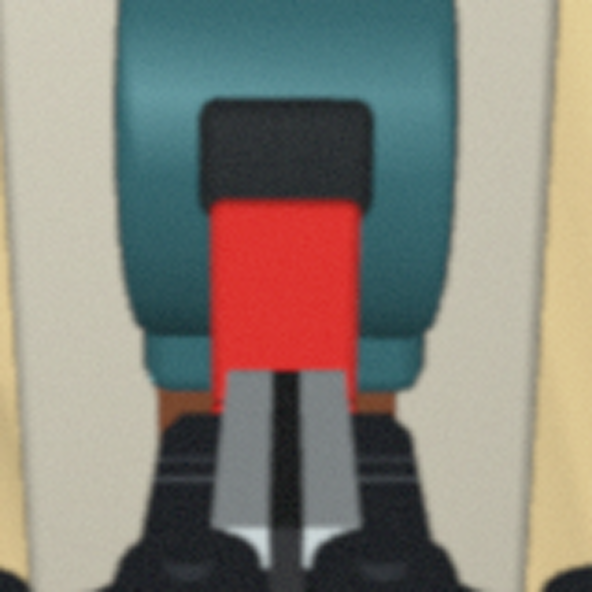

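Emit:
arm_command([
  [0,-2,0,0],
  [0,0,1,0],
  [0,0,1,0],
  [0,0,0,0],
  [0,0,0,0],
])

```text
t: 22.2
tool_pos: [0.5611, 0.1295, 0.1102]
tool_rot: [-0.0, 0.991, -0.132, 0.0]
force: [-0.7, 0.1, 4.4]
width: 0.0001
```

```bash
python3 -c "
from h import *
st();al()"
```

```text
t 22.2 p [561.1 129.5 110.2] yaw -15.2 tilt [0.0005 0.0004] F [-0.7  0.1  4.4] w 0.1 q [-0.46  0.81  0.26  1.83 -0.38  0.54 -0.21]
Ftool [-0.7  0.1 -4.4] nose along mm 24.7 lat 0.1
```

Emit:
arm_command([
  [0,0,1,0],
  [0,0,1,0],
  [0,0,1,0],
  [0,0,0,0],
])

```text
t: 22.6
tool_pos: [0.5611, 0.1295, 0.1074]
tool_rot: [-0.0, 0.991, -0.132, 0.0]
force: [-1.0, 0.8, 6.0]
width: -0.0003
```

```bash
python3 -c "
from h import *
st();al()"
```

```text
t 22.6 p [561.1 129.5 107.4] yaw -15.2 tilt [0.0006 0.0006] F [-1.   0.8  6. ] w -0.3 q [-0.46  0.82  0.26  1.83 -0.38  0.54 -0.21]
Ftool [-1.2 -0.5 -6. ] nose along mm 24.7 lat 0.1
```

Emit:
arm_command([
  [0,0,1,0],
  [0,0,1,0],
  [0,0,0,0],
])

```text
t: 22.9
tool_pos: [0.5612, 0.1297, 0.1059]
tool_rot: [-0.001, 0.991, -0.132, 0.0]
force: [-1.8, 0.0, 10.4]
width: 0.0002
```

```bash
python3 -c "
from h import *
st();al()"
```

```text
t 22.9 p [561.2 129.7 105.9] yaw -15.2 tilt [0.0009 0.0009] F [-1.8  0.  10.4] w 0.2 q [-0.46  0.82  0.26  1.84 -0.38  0.53 -0.21]
Ftool [ -1.7   0.4 -10.4] nose along mm 24.5 lat 0.2
```

Emit:
arm_command([
  [0,0,1,0],
  [0,0,1,0],
  [0,0,0,0],
])

```text
t: 23.2
tool_pos: [0.5613, 0.1297, 0.1054]
tool_rot: [-0.001, 0.991, -0.132, 0.001]
force: [-5.4, 0.4, 23.0]
width: 0.0001
```

```bash
python3 -c "
from h import *
st();al()"
```

```text
t 23.2 p [561.3 129.7 105.4] yaw -15.21 tilt [0.0015 0.0018] F [-5.4  0.4 23. ] w 0.1 q [-0.45  0.82  0.26  1.84 -0.38  0.53 -0.21]
Ftool [ -5.3   1.  -23. ] nose along mm 24.4 lat 0.3
```

Emit:
arm_command([
  [0,0,-2,0],
  [0,0,-3,0],
  [0,0,-10,0],
  [0,0,-30,0],
  [0,0,-40,0],
  [0,0,-40,0],
  [0,0,0,0],
  [0,0,0,0],
  [0,0,0,0],
])

```text
t: 24.1
tool_pos: [0.5599, 0.1294, 0.2269]
tool_rot: [0.0, 0.991, -0.132, -0.001]
force: [0.0, -1.0, 0.2]
width: -0.0001
```

Run:
```python
from h import *
st()
f=np.array([.5105,-.055]);u=np.array([-.2637,-.9646])
for n in ['side','wrist']:
    p=env.read_camera(n); im=p['image']
    cv2.imwrite(f'pics/{n}11.png',cv2.resize(im[170:290,250:390],None,fx=5,fy=5,interpolation=cv2.INTER_CUBIC) if n=='side' else cv2.resize(im[60:360,220:420],None,fx=2,fy=2))
    for q in ['tape_hook','tape_nose','tape_grip','tape_lock_tip']:
        r=env.pinpoint(p,q); print(n,q,[(round(d['score'],2),[round(float(v),4) for v in d['xyz']],np.round((np.array(d['xyz'])[:2]-f)@u,4)) for d in r[:3]])
```

```text
t 24.1 p [559.9 129.4 226.9] yaw -15.19 tilt [-0.0022 -0.0003] F [ 0.  -1.   0.2] w -0.1 q [-0.52  0.65  0.36  1.74 -0.3   0.8  -0.27]
side tape_hook [(0.53, [0.5688, 0.1495, 0.0737], np.float64(-0.2126)), (0.48, [0.5119, -0.06, 0.0364], np.float64(0.0045))]
side tape_nose [(0.97, [0.5584, 0.1206, 0.0444], np.float64(-0.182)), (0.61, [0.2967, -0.3712, 0.0041], np.float64(0.3614))]
side tape_grip [(0.88, [0.3197, -0.4043, 0.0338], np.float64(0.3872)), (0.65, [0.5669, 0.152, 0.0716], np.float64(-0.2145))]
side tape_lock_tip [(0.6, [0.4593, -0.3381, -0.0022], np.float64(0.2866)), (0.54, [0.5641, 0.1311, 0.1074], np.float64(-0.1936)), (0.42, [0.3068, -0.3825, 0.0716], np.float64(0.3696))]
wrist tape_hook [(0.54, [0.5107, -0.0567, 0.0364], np.float64(0.0016)), (0.26, [0.7489, 0.1135, -0.0003], np.float64(-0.2254))]
wrist tape_nose [(0.92, [0.5557, 0.1249, 0.0446], np.float64(-0.1855))]
wrist tape_grip [(0.76, [0.5697, 0.1521, 0.0751], np.float64(-0.2154))]
wrist tape_lock_tip [(0.69, [0.5573, 0.1282, 0.1078], np.float64(-0.1891))]
```

View pics/side11.png

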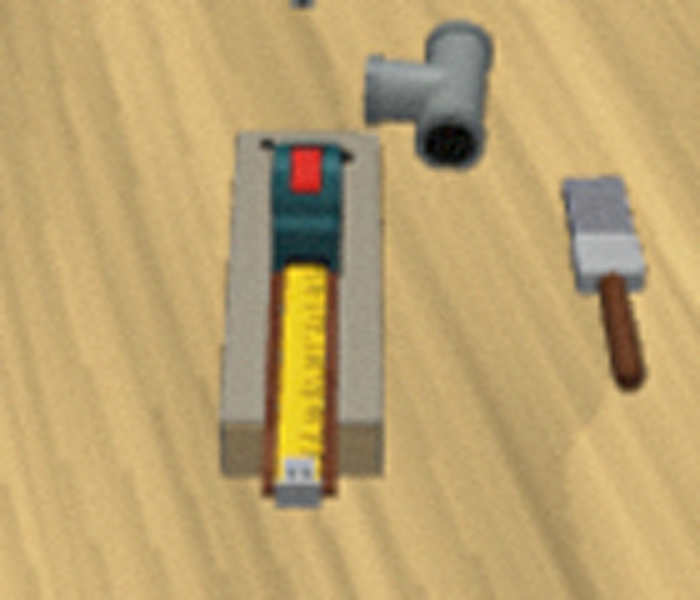

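View pics/wrist11.png

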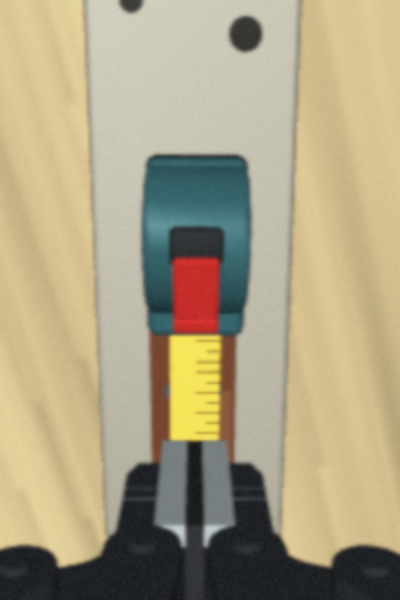

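```bash
python3 -c "
from h import *
st(); print(env.hand_in())"
```

```text
t 24.6 p [560.8 129.3 227.7] yaw -15.2 tilt [-0.0003 -0.0001] F [-0.7  0.6  0. ] w 0.4 q [-0.52  0.65  0.36  1.74 -0.3   0.8  -0.27]
the job is handed in; nothing more can be done
None
```

I hooked the blue-green tape over the strap's free end and drew it back along the strap. I then set the case on the rail with its nose against the near end, locked it and handed it in at 24.6 s. The hand-in gives no verdict, so what follows are my own last checks.

- **Hook:** when I drew the case back, the spring pulled on the arm at about 4 N. In the last pictures the hook sits over the free end: the networks put its inner face about 1.6 mm (wrist camera) and 4.5 mm (side camera) past it, with the tip about 14 mm below the strap's top. The side-camera figure is just over the 4 mm limit, but the networks are only good to about 4 mm. The side network also reported a second, false hook on the tape case.
- **Nose:** I took it as seated when the forward pull fell from 3.6 N to 0.3 N and the case stopped moving. The networks then placed the nose 2 mm (side) and 5.5 mm (wrist) behind the near end. I trusted the contact over the wrist figure.
- **Lock:** I pressed the lever to its stop at about 23 N. After I let go, the network read its tip at 107.5 mm, against a nominal 114 mm when level. That is about what a locked lever should show, and the pictures show it down too. I did not measure the angle itself.
- **Surroundings:** the gripper is about 115 mm above the tape and touching nothing. The brush and pipe tee look undisturbed in the last picture. I did not look again at the hammer and paint tin at the end, but the arm never came near them.

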